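# Clamp a headed test bar in the screw clamp

### The job

Get the aluminium test bar out of the hooded steel tray and clamp it by its plain shank in the white screw clamp: shank flat on the bed and straight under the foot, its plain end up against the back stop, its wide head sticking out of the open front on the robot's side. Then screw the black knob down clockwise, following it as it sinks, until the foot holds the bar firmly (about 35 newtons), without overtightening (never beyond 65 newtons). Leave the weights and the spanner alone.

Things in the scene. Friction and masses are not known exactly. Their poses are not given: they have to be found in the camera images.
- bar_centre (a point): Loose plain aluminium test bar, 140 mm long: shank 110 long, 24 wide, 12 thick with a plain end; at the other end a wide head. Undersides flush; about 0.15 kg, centre of mass 15 towards the head. Point at mid-length, 6 above the underside; x along the bar from head to plain end, z up. At the start it lies on the tray floor, head hidden under the hood, about 87 of shank out of the mouth.
- bar_head (a point): centre of the bar's rectangular head, 30 mm long (along the bar), 46 wide, 18 high; point 9 above the underside, 55 from bar_centre away from the plain end; same axes. It can be grasped across its 46 once the bar is out of the hood.
- bar_tip (a point): middle of the bar's plain end face, 6 mm above the underside, 70 from bar_centre; same axes
- hood_mouth (a point): middle of the open mouth of the steel hood at the robot's end of the fixed tray, 18 mm above the table; x points out of the mouth (the way to draw the bar). Hood 60 deep behind this point, closed on its other sides, inside 54 wide, outside 62 wide, roof top 35 above the table. In front of the mouth the tray is a bare flat floor, 4 above the table, 200 long, 130 wide.
- clamp_bed (a point): point on the screw axis of the fixed white clamp, 28 mm above the table; x from the open front (where the bar enters) to the back stop. The steel bed, 36 wide, runs from x = -57 to +45; shims set its top 0 to 4 above this point, unknown beforehand. White base 18 high, 120 wide, from x = -57 to +75. A seated bar has its plain end at x = +45, its head's centre at x = -80.
- back_stop (a point): middle of the face of the steel back stop at the far end of the bed, 45 mm behind clamp_bed's point, 10 above it; 36 wide, its top 18 above clamp_bed's point; same axes as clamp_bed
- bridge (a point): middle of the top of the clamp's bridge, on the screw axis, 58 mm above clamp_bed. The bridge is 80 wide, 28 long along x, 20 thick, on two posts that leave a 40 wide passage for the shank (too narrow for the head); same axes as clamp_bed
- knob_grip (a point): centre of the black ribbed round knob, 44 mm across, 26 high, on the screw axis above the bridge; point half-way up the knob, 104 above clamp_bed when joint knob is 0; it sinks 3.82 per rad; z up
- knob (a joint): turn of the knob in rad, growing clockwise seen from above, which lowers knob, stem and foot together by 24 mm a turn (3.82 per rad); 0 is fully up, 4.8 the end; starts between 0.1 and 0.8 and stays where it is left. Thread friction, about 0.25 N m, resists turning both ways and holds it; each newton of clamping adds 0.0038 N m against tightening.
- foot: round rubber-faced pressing foot, 24 mm across, under the bridge on the stem's lower end; it does not turn. Origin at the centre of its lower face, 24 above clamp_bed at knob 0; it sinks with the knob. It yields like a stiff spring, 18 N per mm (69 N per rad of knob once it has met the bar), at most 6 mm.
- bar: the test bar itself; origin at mid-length on the underside, x from head to plain end
- weight_big: bystander: steel knobbed weight, 44 mm across, 64 high; origin under it
- weight_small: bystander: steel knobbed weight, 32 mm across, 49 high; origin under it
- spanner: bystander: steel spanner lying flat, 120 mm long
Not all that is in view belongs to the job. Of the things like the bar, leave any that is blue; of the rest the larger one is meant. Of the things shaped like the part that bears clamp_bed, the white one is meant.

How it is judged:
By the outcome, as a careful person would: the job done as asked, in the order asked, and still so for the second after the job is handed in, with the robot touching nothing.
It also fails if it takes over 72 s, if anything falls off the work surface, if the arm or the gripper's body presses on something with over 40 N, if the wrist force passes 120 N, or if a joint passes its speed limit or range.

### The arm

A 6-joint arm with a two-finger parallel gripper is mounted at the origin on the work surface. World frame = base frame: x ahead of the robot, y to its left, z up, the work surface at z = 0. Lengths are in m, angles in rad, forces in N, time in s.
With the tool pointing down it reaches from about 0.3 to 0.75 m from the base axis. Payload 8.5 kg.
Tool frame: the origin (TCP) lies on the centre line of the jaws, within the pads' length; the fingertips stand 11 mm ahead of it and the grasp point (between the pads) lies 8 mm behind it; z points along the fingers, y is the line along which they close (so a half turn about z gives the same grasp; the last joint's range is limited). The gripper opens to 88 mm and grips with 3 to 60 N. Pads are 18 mm wide; open, the fingers measure 123 mm over their backs; the gripper's body (75 mm by 187 mm) begins 45 mm behind the grasp point.
Start: joints at [-1.491, 0.381, 1.297, -0, 1.464, -0.215], TCP at [0.16, -0.526, 0.218] pointing down, gripper open.
Joint ranges: [-3.11, 3.11], [-0.89, 2.33], [0.22, 2.48], [-1.42, 4.56], [0.17, 2.85], [-2.88, 2.88]. Speed limits (rad/s): [2.39, 2.39, 3.14, 3.14, 3.14, 3.14].

### API

Orientations are given as a 3x3 rotation matrix whose columns are the frame's x, y, z axes.
In Python, from rig import readout, eyes, job gives the robot as it stands.
- The arm moves only by the tool send_rows, never from a script. Its arguments are lists of equal length, an entry for each row: "delta_pos": the shift along the tool's x, y, z in m, a list of three; "rot": the turn, a rotation vector about the tool's x, y, z in rad, a list of three. In form: {"delta_pos": [[dx, dy, dz], ...], "rot": [[rx, ry, rz], ...]}. A call has 1 to 20 rows; each row is the pose to reach, as a shift and turn from the pose commanded when the call began, along the tool's axes at that moment; what a row does not reach only later rows make up. A row lasts 1/12 s, in which the tool goes at most 41.7 mm and 7.16 degrees, less where a joint would pass 70% of its speed; a pose out of reach is approached as far as the arm can. A call with a gripper value outside its range is refused whole. "claw" is the finger opening in m, from 0 to 0.0881, set as the call begins (left out, the last holds). The fingers move at their own pace and stop on an object; "squeeze" is the grip in N (left out, the last holds). Time passes only in rows, so rows that repeat a pose let the fingers close. It gives the time, the measured TCP pose, the force, the opening and the grip force at its end, in the units of the state.
- readout.get_state(): the state, without advancing time (a new reading comes with each control period).
- eyes.get_image(name): name is "scene" or "side" or "wrist"; returns a dict with "frame" (480x640x3 uint8, red, green, blue), "range_z" (480x640 float32, m along the optical axis (not along the pixel's ray), 0 where there is no reading), "fx", "fy", "cx", "cy" (pixels), "xyz" and "rotation" of the camera in the world. Camera axes: x right, y down, z forward; pixel columns grow to the right and rows downward; lengths in m; the calibration is good to about 2 mm. A picture is of the moment at which its call begins.
- job.close_job(): hands the job in; it is judged then, once.
The state is a dict: "clock": time; "qpos": joint angles; "joint_velocities": joint speeds; "joint_torque": joint torques, N m; "ee_pos": TCP position; "tcp_rot": TCP orientation; "force": force on the tool from outside, world axes, zero at the start; "wrist_torque": the same for the moment, N m; "finger_gap": finger opening in m; "grasp_force": force on a finger pad.
Only numpy, scipy, OpenCV 4.12 (cv2) and the standard library are available. Lean on these libraries where they do the work, as an engineer would, in place of code of your own. Each camera call takes 0.05 s, during which the arm holds its last target. There are 200 camera calls.

## Working session

There is one attempt and no reset: what is moved stays moved. The work goes in short steps, Python scripts to look and compute and a tool call to move; the robot and the scene stay as the last step left them, time stands still between calls to the robot, and variables do not carry over. Pictures are saved under pics/ and viewed, at most 12 in all, crops included, and the job is handed in when it is done.

Besides the shell and the picture viewer there is one more tool, called after "Request:" as a command line: name --argument value ..., lists and objects as JSON in quotes. send_rows: Moves the arm, as the interface text tells. Its arguments: {"type":"object","properties":{"delta_pos":{"type":"array","items":{"type":"array","items":{"type":"number"}}},"rot":{"type":"array","items":{"type":"array","items":{"type":"number"}}},"claw":{"type":"number"},"squeeze":{"type":"number"}},"required":["delta_pos","rot"]}

```bash
ls; mkdir -p pics
python3 - <<'E'
from rig import readout, eyes
import cv2,pickle
for n in ("scene","side"):
    im=eyes.get_image(n); pickle.dump(im,open(f"{n}0.pkl","wb"))
    cv2.imwrite(f"pics/{n}0.png",im["frame"][:,:,::-1])
    print(n,im["fx"],im["cx"],im["cy"],im["xyz"],im["rotation"])
print(readout.get_state())
E
```

```text
pics
scene 595.0904242278862 324.9761922157292 240.29294833290385 [1.22447257 0.93333439 0.89544409] [[-0.80786192  0.31742338 -0.49658988]
 [ 0.58898982  0.46514599 -0.66085566]
 [ 0.02121575 -0.82636651 -0.56273287]]
side 474.5296750551683 322.30122988939416 233.4392193967636 [ 0.38945152 -0.80216678  0.55958622] [[ 0.98447505 -0.09592557  0.14699371]
 [-0.17502132 -0.4731121   0.86344222]
 [-0.01328169 -0.87576436 -0.48255608]]
{'clock': 0.1, 'qpos': array([-1.49129799e+00,  3.81122181e-01,  1.29812922e+00,  3.18196688e-06,
        1.46361805e+00, -2.15290765e-01]), 'joint_velocities': array([-1.56499623e-03, -2.65750734e-03, -1.90877695e-03,  6.35581469e-04,
        3.20280139e-07,  1.30486888e-03]), 'joint_torque': array([ 2.81885412e-03, -4.38645422e+01, -2.24912739e+01,  7.14232237e-02,
        3.42149008e-02, -7.47373133e-05]), 'ee_pos': array([ 0.15977737, -0.52599738,  0.2172218 ]), 'tcp_rot': array([[ 9.56863549e-01,  2.90537671e-01, -9.82427546e-05],
       [ 2.90537557e-01, -9.56862742e-01,  1.27301708e-03],
       [ 2.75854586e-04, -1.24664685e-03, -9.99999185e-01]]), 'force': array([ 0.72028811,  0.39406728, -0.00511811]), 'wrist_torque': array([-0.03465045, -0.00136192, -0.05407319]), 'grasp_force': 0.0, 'finger_gap': 0.08797239661682717}
```

View pics/scene0.png

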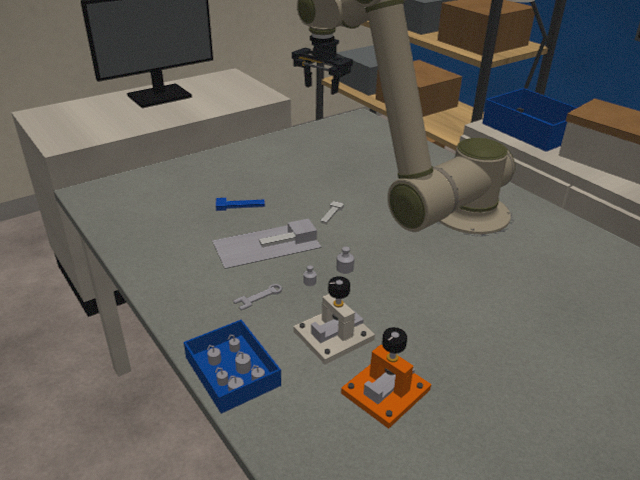

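View pics/side0.png

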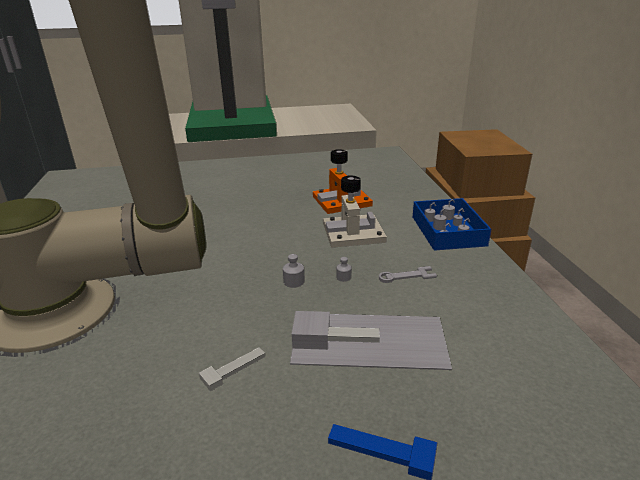

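The scene view shows the tray with hooded bar at about (265,240), the white clamp at (335,325), knob at (339,287). The side view shows the hood at (311,329), the bar to (379,335), the white clamp at (352,225), and its knob at (351,184). The blue bar and the small bar are decoys.

```bash
cat > h.py <<'E'
import numpy as np, cv2, pickle
from rig import readout, eyes
def ray(im,u,v):
    d=np.array([(u-im["cx"])/im["fx"],(v-im["cy"])/im["fy"],1.0]); return np.asarray(im["rotation"])@d
def onz(im,u,v,z):
    d=ray(im,u,v); c=np.asarray(im["xyz"]); return c+d*(z-c[2])/d[2]
def cloud(im):
    v,u=np.mgrid[0:480,0:640]; z=im["range_z"]
    p=np.stack([(u-im["cx"])/im["fx"]*z,(v-im["cy"])/im["fy"]*z,z],-1)
    return p@np.asarray(im["rotation"]).T+np.asarray(im["xyz"])
E
python3 - <<'E'
from h import *
np.set_printoptions(precision=4,suppress=True)
for n in ("side","scene"):
    im=pickle.load(open(n+"0.pkl","rb")); P=cloud(im); f=im["frame"].astype(int)
    pts={"side":dict(tray=[(293,366),(450,369),(444,317)],tip=[(379,335)],hoodmouth=[(329,313)],hood=[(311,320)],wb=[(293,275)],ws=[(344,268)],base=[(326,243),(385,242)],bedge=[(340,225),(371,217)],bar=[(360,334)],knob=[(351,184)],tbl=[(200,300)]),
    "scene":dict(tray=[(222,263),(214,235),(321,246)],tip=[(260,240)],hood=[(302,228)],knob=[(339,281)],bar=[(275,239)],base=[(294,332),(331,357),(374,337)],tbl=[(450,300)])}[n]
    for k,l in pts.items():
        for p in l: print(n,k,p,P[p[1],p[0]],f[p[1],p[0]])
    # dark knob cluster
    dark=(f.max(2)<60)&(P[...,2]>.09)&(P[...,2]<.2)&(im["range_z"]>0)&(P[...,0]>.3)&(P[...,0]<1)
    nn,lab,st,c=cv2.connectedComponentsWithStats(dark.astype(np.uint8))
    for i in range(1,nn):
        if st[i,4]>40: q=P[lab==i]; print("knob",n,st[i],q.mean(0),q.min(0),q.max(0))
E
```

```text
side tray (293, 366) [ 0.435  -0.2333  0.0028] [112 111 103]
side tray (450, 369) [ 0.6792 -0.2889  0.0048] [61 59 61]
side tray (444, 317) [ 0.7242 -0.1588 -0.0006] [107 107  97]
side tip (379, 335) [ 0.587  -0.2021  0.0159] [176 175 169]
side hoodmouth (329, 313) [ 0.5097 -0.1531  0.0368] [130 126 123]
side hood (311, 320) [ 0.4757 -0.1664  0.0372] [139 136 136]
side wb (293, 275) [ 0.463  -0.0146  0.0315] [72 68 70]
side ws (344, 268) [ 0.5688 -0.0064  0.0294] [152 150 150]
side base (326, 243) [0.5602 0.1507 0.0004] [110 108  98]
side base (385, 242) [0.6955 0.1225 0.0036] [94 90 82]
side bedge (340, 225) [0.5989 0.1755 0.0314] [143 137 137]
side bedge (371, 217) [0.6733 0.1712 0.0473] [143 138 138]
side bar (360, 334) [ 0.5552 -0.196   0.0182] [164 161 152]
side knob (351, 184) [0.6205 0.1604 0.1412] [9 6 6]
side tbl (200, 300) [ 0.2779 -0.0205  0.0008] [111 106  98]
knob side [220  76  16  29 351] [0.3502 1.2053 0.1455] [0.3202 1.1914 0.0901] [0.3756 1.3652 0.1999]
knob side [331 149  17  15 206] [0.6331 0.3547 0.1369] [0.6133 0.3382 0.1211] [0.6573 0.3875 0.1485]
knob side [34
[... 580 characters left out ...]
39) [ 0.5516 -0.1813  0.0137] [170 165 159]
scene base (294, 332) [0.7008 0.1332 0.0032] [89 87 80]
scene base (331, 357) [0.6849 0.246  0.0119] [92 89 82]
scene base (374, 337) [0.5662 0.2427 0.0008] [102  98  93]
scene tbl (450, 300) [ 0.3367  0.2471 -0.0017] [120 118 109]
knob scene [  91   42   79   39 1998] [ 0.4571 -1.3882  0.1468] [ 0.3003 -1.4114  0.0901] [ 0.6041 -1.3629  0.2   ]
knob scene [391 190  24  33 425] [0.3027 0.02   0.1311] [ 0.3    -0.0194  0.0904] [0.3105 0.0647 0.1736]
knob scene [328 277  22  22 354] [0.6316 0.1956 0.1357] [0.6037 0.1642 0.116 ] [0.6501 0.2126 0.1464]
knob scene [382 327  25  27 458] [0.6426 0.3766 0.1382] [0.616  0.3471 0.1179] [0.6611 0.3941 0.1474]
```

```bash
cat >> h.py <<'E'
from scipy.spatial.transform import Rotation as Ro
np.set_printoptions(precision=4,suppress=True)
def go(pos,yaw):
    s=readout.get_state(); R=s["tcp_rot"]; c,n=np.cos(yaw),np.sin(yaw)
    D=np.array([[c,n,0],[n,-c,0],[0,0,-1.]])
    print("delta",R.T@(np.array(pos)-s["ee_pos"]),"rot",Ro.from_matrix(R.T@D).as_rotvec(),"q6",s["qpos"][5],"t",s["clock"])
E
python3 -c "
from h import *
go([.54,-.19,.26],-.22)"
```

```text
delta [ 0.4615 -0.2111 -0.0424] rot [-0.0013  0.0001  0.5148] q6 -0.21529076456866725 t 0.1
```

Request:
send_rows --delta_pos '[[0.03,-0.014,-0.003],[0.066,-0.03,-0.006],[0.102,-0.047,-0.009],[0.138,-0.063,-0.012],[0.174,-0.08,-0.016],[0.21,-0.096,-0.019],[0.246,-0.112,-0.022],[0.282,-0.129,-0.026],[0.318,-0.145,-0.03],[0.354,-0.162,-0.033],[0.39,-0.178,-0.036],[0.426,-0.195,-0.039],[0.45,-0.206,-0.042],[0.461,-0.211,-0.042],[0.461,-0.211,-0.042],[0.461,-0.211,-0.042],[0.461,-0.211,-0.042]]' --rot '[[0,0,0.03],[0,0,0.07],[0,0,0.11],[0,0,0.15],[0,0,0.19],[0,0,0.23],[0,0,0.27],[0,0,0.31],[0,0,0.35],[0,0,0.39],[0,0,0.43],[0,0,0.47],[0,0,0.5],[0,0,0.515],[0,0,0.515],[0,0,0.515],[0,0,0.515]]'

```text
clock: 1.52
ee_pos: [0.5389, -0.191, 0.2595]
tcp_rot: [[0.976, -0.219, -0.001], [-0.219, -0.976, 0.0], [-0.001, 0.0, -1.0]]
force: [-0.5, 0.4, -0.6]
finger_gap: 0.0879
grasp_force: 0.0
```

Run:
```python
from h import *
im=eyes.get_image("wrist"); pickle.dump(im,open("w1.pkl","wb")); cv2.imwrite("pics/w1.png",im["frame"][:,:,::-1])
s=readout.get_state(); print(s["ee_pos"],s["qpos"],s["force"],s["clock"],im["xyz"],im["rotation"],im["fx"])
```

```text
[ 0.5388 -0.1913  0.2596] [-0.548   0.395   1.1534 -0.0002  1.5936  1.2439] [-0.1651  0.5399  0.2144] 1.5667 [ 0.6154 -0.2083  0.4272] [[-0.219  -0.9308 -0.2928]
 [-0.9757  0.209   0.0654]
 [ 0.0003  0.3    -0.9539]] 342.30935766464404
```

View pics/w1.png

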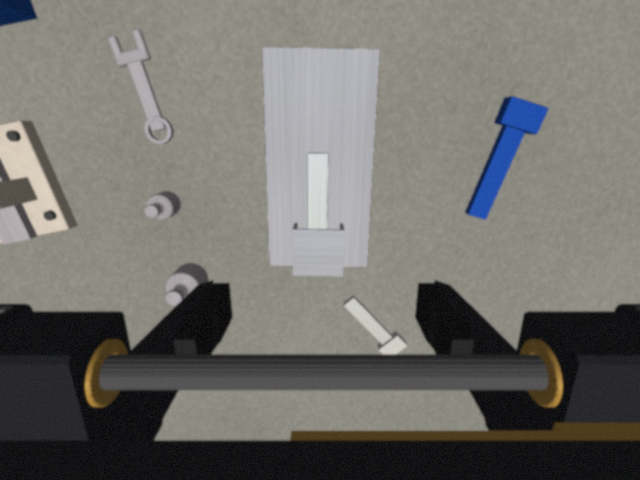

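The wrist view shows the bar's shank from its tip (317,152) to the hood mouth (318,229), on the tray spanning columns 263–378. The white clamp is at the left edge.

Run:
```python
from h import *
im=pickle.load(open("w1.pkl","rb")); f=im["frame"].astype(int)
for r in (140,160,190,215): print(f[r,300:336:3].mean(-1))
m=np.zeros((480,640),np.uint8); m[140:228,295:342]=(f[140:228,295:342].min(2)>190)
m=cv2.morphologyEx(m,cv2.MORPH_OPEN,np.ones((3,3)))
c=max(cv2.findContours(m,0,1)[0],key=cv2.contourArea)
b=cv2.boxPoints(cv2.minAreaRect(c)); print(b)
w=np.array([onz(im,*p,.016) for p in b]); print(w)
# mean row-centres
cs=[onz(im,np.flatnonzero(m[r]).mean(),r,.016) for r in (160,215)]; print(cs, np.arctan2(*(cs[0]-cs[1])[[1,0]]))
```

```text
[175.     176.     181.     179.3333 179.     181.3333 180.     180.6667
 181.6667 181.3333 176.     175.6667]
[177.     176.3333 173.3333 216.6667 217.6667 215.3333 217.6667 213.3333
 214.3333 194.6667 174.3333 178.6667]
[179.3333 177.     174.3333 212.     213.6667 214.     212.     214.3333
 211.6667 183.6667 176.6667 181.3333]
[179.6667 175.3333 176.6667 209.6667 209.6667 214.6667 206.6667 212.
 208.3333 171.     179.6667 178.3333]
[[308. 154.]
 [327. 154.]
 [327. 227.]
 [308. 227.]]
[[ 0.5915 -0.1847  0.016 ]
 [ 0.5867 -0.2064  0.016 ]
 [ 0.4999 -0.1872  0.016 ]
 [ 0.5051 -0.1641  0.016 ]]
[array([ 0.5824, -0.194 ,  0.016 ]), array([ 0.5178, -0.1779,  0.016 ])] -0.24442456696293594
```

Run:
```python
from h import *
im=pickle.load(open("w1.pkl","rb"))
a=(onz(im,263,50,.004)+onz(im,378,50,.004))/2;b=(onz(im,270,262,.004)+onz(im,367.5,262,.004))/2
print(a,b,np.arctan2(*(a-b)[[1,0]]))
go([.551,-.1868,.0175],-.235)
```

```text
[ 0.6969 -0.2235  0.004 ] [ 0.4518 -0.1655  0.004 ] -0.2324621124562272
delta [ 0.011  -0.0071  0.2421] rot [0.0001 0.0006 0.0139] q6 1.2439277885538473 t 1.5667
```

Request:
send_rows --delta_pos '[[0.003,-0.002,0.025],[0.006,-0.004,0.06],[0.009,-0.006,0.1],[0.011,-0.007,0.14],[0.011,-0.007,0.175],[0.011,-0.007,0.205],[0.011,-0.007,0.225],[0.011,-0.007,0.235],[0.011,-0.007,0.24],[0.011,-0.007,0.242],[0.011,-0.007,0.242]]' --rot '[[0,0,0.014],[0,0,0.014],[0,0,0.014],[0,0,0.014],[0,0,0.014],[0,0,0.014],[0,0,0.014],[0,0,0.014],[0,0,0.014],[0,0,0.014],[0,0,0.014]]' --claw 0.06 --squeeze 25

```text
clock: 2.48
ee_pos: [0.5522, -0.1866, 0.0186]
tcp_rot: [[0.973, -0.232, 0.001], [-0.232, -0.973, -0.001], [0.001, 0.0, -1.0]]
force: [-0.1, 0.2, 0.5]
finger_gap: 0.0601
grasp_force: 0.0
```

Request:
send_rows --delta_pos '[[0,0,0],[0,0,0],[0,0,0],[0,0,0],[0,0,0],[0,0,0]]' --rot '[[0,0,0],[0,0,0],[0,0,0],[0,0,0],[0,0,0],[0,0,0]]' --claw 0.01

```text
clock: 2.98
ee_pos: [0.5519, -0.186, 0.0179]
tcp_rot: [[0.973, -0.232, 0.0], [-0.232, -0.973, -0.0], [0.0, 0.0, -1.0]]
force: [0.6, -0.5, 0.2]
finger_gap: 0.0223
grasp_force: 0.0
```

Request:
send_rows --delta_pos '[[0,0,0],[0,0,0],[0,0,0]]' --rot '[[0,0,0],[0,0,0],[0,0,0]]'

```text
clock: 3.23
ee_pos: [0.5519, -0.186, 0.0177]
tcp_rot: [[0.973, -0.232, -0.0], [-0.232, -0.973, 0.0], [-0.0, -0.0, -1.0]]
force: [0.7, 0.5, -0.0]
finger_gap: 0.01
grasp_force: 0.0
```

Run:
```python
from h import *
im=eyes.get_image("wrist"); cv2.imwrite("pics/w2.png",im["frame"][:,:,::-1])
s=readout.get_state(); print(s["ee_pos"],s["finger_gap"],s["grasp_force"])
```

```text
[ 0.5518 -0.186   0.0177] 0.01005709690890958 0.0
```

View pics/w2.png

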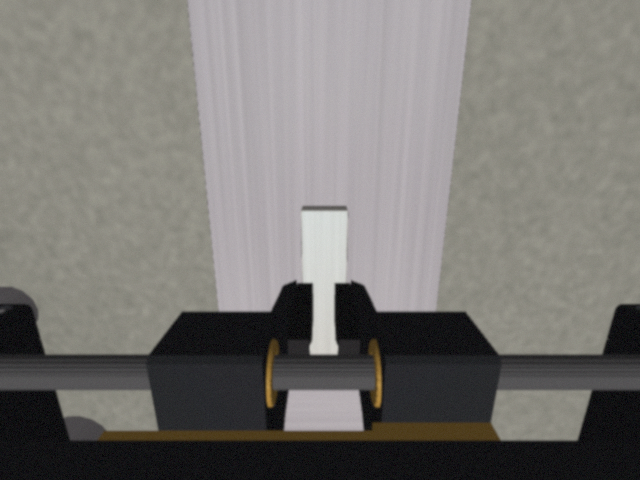

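The wrist view shows the fingertips overlapping the shank at (325,300), with the bar passing under them — the fingers closed without contact. I'll check heights from depth.

Run:
```python
from h import *
im=eyes.get_image("wrist"); P=cloud(im)
print("cam",im["xyz"])
for n,(u,v) in dict(table=(100,150),table2=(560,150),tray=(250,150),tray2=(390,200),bar=(325,240),bar2=(325,275),bar3=(324,310),finL=(288,292),finR=(362,292),finL2=(300,305),finR2=(350,305)).items():
    print(n,P[v-2:v+3,u-2:u+3].reshape(-1,3).mean(0))
for n in("side","scene"):
    im=eyes.get_image(n); P=cloud(im); pickle.dump(im,open(n+"1.pkl","wb"))
    f=im["frame"]; c=(320,330) if n=="side" else (275,235)
    k=f[c[1]-75:c[1]+75,c[0]-50:c[0]+100]
    cv2.imwrite(f"pics/{n}1.png",cv2.resize(k,None,fx=4,fy=4)[:,:,::-1])
```

```text
cam [ 0.628  -0.2043  0.1855]
table [ 0.6442 -0.0927  0.0081]
table2 [ 0.5889 -0.3224  0.001 ]
tray [ 0.6266 -0.1653  0.0047]
tray2 [ 0.5843 -0.2306  0.0047]
bar [ 0.5743 -0.1924  0.0169]
bar2 [ 0.5581 -0.1885  0.0235]
bar3 [ 0.5346 -0.1824  0.0166]
finL [ 0.566  -0.1738  0.0514]
finR [ 0.5586 -0.2049  0.0514]
finL2 [ 0.5634 -0.1791  0.0604]
finR2 [ 0.5585 -0.1989  0.0602]
```

View pics/side1.png

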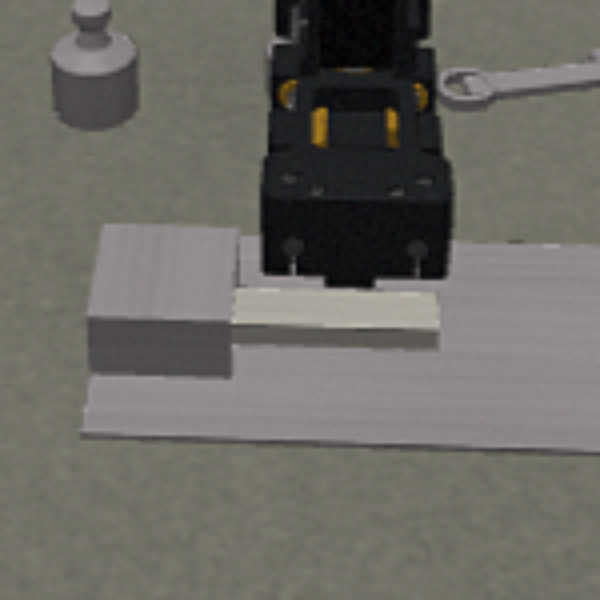

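The side crop shows the fingers ending at about crop (350,287), above and behind the shank's far edge, so the fingertips are higher than the TCP figure says. I'll measure fingertip height directly.

Run:
```python
from h import *
im=pickle.load(open("w1.pkl","rb"))
def tips(im,tcp,R):
    P=(cloud(im)-tcp)@R; f=im["frame"].astype(int)
    ok=(im["range_z"]>0)&(f.max(2)<70)&(abs(P[...,0])<.05)&(abs(P[...,1])<.1)&(P[...,2]<.05)&(P[...,2]>-.1)
    for sgn in(1,-1):
        q=P[ok&(sgn*P[...,1]>0)]; i=np.argsort(-q[:,2])[:60]
        print(len(q),q[i][:60:12]); print("  bins z:",np.histogram(q[:,2],bins=np.arange(-.1,.05,.01)))
tips(im,np.array([.5388,-.1913,.2596]),Ro.from_rotvec([0,0,-.22]).as_matrix()@np.diag([1,-1,-1]))
s=readout.get_state(); im=eyes.get_image("wrist"); tips(im,s["ee_pos"],s["tcp_rot"])
# side cam: profile of gripper finger area
im=pickle.load(open("side1.pkl","rb")); P=(cloud(im)-s["ee_pos"])@s["tcp_rot"]
for r in range(318,332,2): print(r,P[r,357],im["frame"][r,357])
```

```text
10425 [[ 0.0094  0.0485 -0.0211]
 [-0.0043  0.0442 -0.0221]
 [ 0.0091  0.049  -0.0226]
 [ 0.0097  0.047  -0.023 ]
 [ 0.0037  0.0441 -0.0233]]
  bins z: (array([4770,  972,  675, 1206,  853,  924,  645,  380,    0,    0,    0,
          0,    0,    0,    0]), array([-0.1 , -0.09, -0.08, -0.07, -0.06, -0.05, -0.04, -0.03, -0.02,
       -0.01, -0.  ,  0.01,  0.02,  0.03,  0.04,  0.05]))
11083 [[ 0.0091 -0.0508 -0.0214]
 [ 0.0111 -0.0522 -0.0224]
 [ 0.0108 -0.0516 -0.0229]
 [-0.0058 -0.0441 -0.0231]
 [ 0.011  -0.0523 -0.0234]]
  bins z: (array([5320, 1080,  660, 1207,  863,  931,  639,  383,    0,    0,    0,
          0,    0,    0,    0]), array([-0.1 , -0.09, -0.08, -0.07, -0.06, -0.05, -0.04, -0.03, -0.02,
       -0.01, -0.  ,  0.01,  0.02,  0.03,  0.04,  0.05]))
9697 [[ 0.0089  0.0089 -0.0214]
 [ 0.0087  0.0097 -0.0231]
 [ 0.0095  0.0097 -0.0237]
 [ 0.0093  0.0092 -0.0243]
 [ 0.0095  0.0087 -0.0248]]
  bins z: (array([5845, 1408,  141,  740,  472,  548,  361,  182,    0,    0,    0,
          0,    0,    0,    0]), array([-0.1 , -0.09, -0.08, -0.07, -0.06, -0.05, -0.04, -0.03, -0.02,
       -0.01, -0.  ,  0.01,  0.02,  0.03,  0.04,  0.05]))
10189 [[ 0.0088 -0.0122 -0.0211]
 [ 0.0096 -0.0116 -0.0229]
 [ 0.0094 -0.0065 -0.0236]
 [ 0.0103 -0.0124 -0.0243]
 [ 0.0109 -0.0137 -0.0246]]
  bins z: (array([6286, 1489,  132,  746,  449,  557,  352,  178,    0,    0,    0,
          0,    0,    0,    0]), array([-0.1 , -0.09, -0.08, -0.07, -0.06, -0.05, -0.04, -0.03, -0.02,
       -0.01, -0.  ,  0.01,  0.02,  0.03,  0.04,  0.05]))
318 [-0.0021  0.0866 -0.0975] [15 20 17]
320 [-0.0021  0.0873 -0.0943] [15 13 17]
322 [-0.0019  0.0859 -0.0895] [14 17 16]
324 [-0.0003  0.0211 -0.0321] [10 14 14]
326 [-0.0002  0.0205 -0.0274] [26 24 26]
328 [ 0.0006 -0.0069 -0.    ] [181 178 169]
330 [ 0.0006 -0.0043  0.0022] [171 167 159]
```

The depth shows the real fingertips about 22 mm *behind* the reported TCP, not 11 mm ahead. Tip, pads and body are all shifted by about 33 mm along z, with no lateral shift. I'll use the measured figure, so TCP z is about tip height − 22 mm. Next I reopen and go down carefully.

Request:
send_rows --delta_pos '[[0,0,0],[0,0,0],[0,0,0],[0,0,0],[0,0,0],[0,0,0],[0,0,0.006],[0,0,0.014],[0,0,0.02],[0,0,0.025],[0,0,0.028],[0,0,0.03],[0,0,0.03]]' --rot '[[0,0,0],[0,0,0],[0,0,0],[0,0,0],[0,0,0],[0,0,0],[0,0,0],[0,0,0],[0,0,0],[0,0,0],[0,0,0],[0,0,0],[0,0,0]]' --claw 0.055

```text
clock: 4.57
ee_pos: [0.5517, -0.1859, -0.0127]
tcp_rot: [[0.973, -0.232, -0.001], [-0.232, -0.973, 0.0], [-0.001, -0.0, -1.0]]
force: [0.5, -0.1, 0.7]
finger_gap: 0.0549
grasp_force: 0.0
```

Request:
send_rows --delta_pos '[[0,0,0],[0,0,0],[0,0,0],[0,0,0],[0,0,0],[0,0,0],[0,0,0]]' --rot '[[0,0,0],[0,0,0],[0,0,0],[0,0,0],[0,0,0],[0,0,0],[0,0,0]]' --claw 0.01

```text
clock: 5.15
ee_pos: [0.5519, -0.186, -0.0121]
tcp_rot: [[0.973, -0.232, 0.0], [-0.232, -0.973, -0.0], [0.0, 0.0, -1.0]]
force: [-0.6, 0.1, 2.5]
finger_gap: 0.0238
grasp_force: 25.0
```

Request:
send_rows --delta_pos '[[0.003,0,0],[0.01,0,0],[0.018,0,0],[0.026,0,0],[0.034,0,0],[0.042,0,0],[0.05,0,0],[0.058,0,0],[0.066,0,0],[0.074,0,0],[0.08,0,0],[0.084,0,0],[0.085,0,0],[0.085,0,0]]' --rot '[[0,0,0],[0,0,0],[0,0,0],[0,0,0],[0,0,0],[0,0,0],[0,0,0],[0,0,0],[0,0,0],[0,0,0],[0,0,0],[0,0,0],[0,0,0],[0,0,0]]'

```text
clock: 6.32
ee_pos: [0.6356, -0.2059, -0.0121]
tcp_rot: [[0.973, -0.232, 0.001], [-0.232, -0.973, -0.001], [0.001, 0.0, -1.0]]
force: [-0.1, 0.3, 4.3]
finger_gap: 0.0238
grasp_force: 25.0
```

Request:
send_rows --delta_pos '[[0,0,0],[0,0,0],[0,0,0],[0,0,0],[0,0,-0.01],[0,0,-0.03],[-0.02,0,-0.07],[-0.05,0,-0.1],[-0.08,0,-0.12],[-0.09,0,-0.13],[-0.09,0,-0.13],[-0.09,0,-0.13]]' --rot '[[0,0,0],[0,0,0],[0,0,0],[0,0,0],[0,0,0],[0,0,0],[0,0,0],[0,0,0],[0,0,0],[0,0,0],[0,0,0],[0,0,0]]' --claw 0.075

```text
clock: 7.32
ee_pos: [0.5474, -0.1851, 0.1187]
tcp_rot: [[0.973, -0.232, 0.002], [-0.232, -0.973, -0.001], [0.002, 0.001, -1.0]]
force: [-0.1, 0.8, -0.3]
finger_gap: 0.0753
grasp_force: 0.0
```

Run:
```python
from h import *
im=eyes.get_image("wrist"); pickle.dump(im,open("w3.pkl","wb")); cv2.imwrite("pics/w3.png",im["frame"][:,:,::-1])
f=im["frame"].astype(int)
m=(f.min(2)>190).astype(np.uint8)
m=cv2.morphologyEx(m,cv2.MORPH_OPEN,np.ones((3,3)))
for c in cv2.findContours(m,0,1)[0]:
    if cv2.contourArea(c)>300: print(cv2.contourArea(c),cv2.boundingRect(c),cv2.minAreaRect(c))
```

```text
1698.5 (296, 209, 55, 33) ((323.0, 225.0), (32.0, 54.0), 90.0)
4260.0 (307, 54, 32, 151) ((322.5, 129.0), (150.0, 31.0), 90.0)
```

View pics/w3.png

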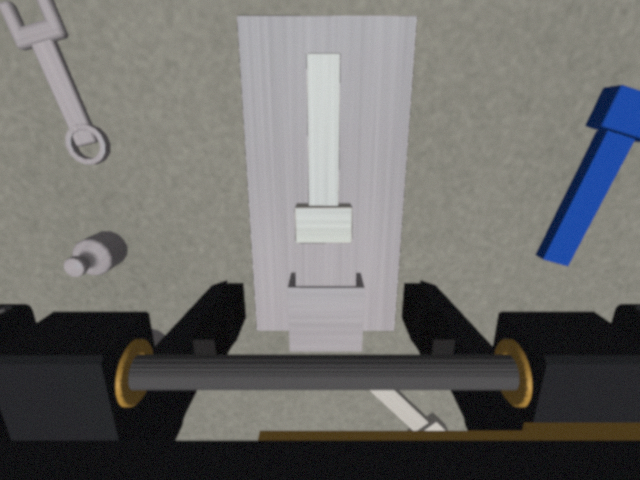

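The bar is clear of the hood: head centred at (323,225), plain end at (323,54), mouth at row 285.

Run:
```python
from h import *
im=pickle.load(open("w3.pkl","rb"))
h=onz(im,323,225.5,.022); t=onz(im,323,54,.016); k=onz(im,322.5,195,.016)
print(h,t,np.hypot(*(h-t)[:2]),np.arctan2(*(t-h)[[1,0]]),np.arctan2(*(t-k)[[1,0]]))
go([h[0],h[1],-.013],np.arctan2(*(t-h)[[1,0]]))
```

```text
[ 0.5518 -0.1861  0.022 ] [ 0.6731 -0.2151  0.016 ] 0.12469221173145563 -0.23507407382861137 -0.23902524246760518
delta [0.0043 0.     0.1306] rot [ 0.0001 -0.0005  0.0008] q6 1.2744346387040928 t 7.3667
```

Request:
send_rows --delta_pos '[[0.004,0,0.02],[0.004,0,0.05],[0.004,0,0.08],[0.004,0,0.105],[0.004,0,0.12],[0.004,0,0.127],[0.004,0,0.1305],[0.004,0,0.1305],[0.004,0,0.1305]]' --rot '[[0,0,0],[0,0,0],[0,0,0],[0,0,0],[0,0,0],[0,0,0],[0,0,0],[0,0,0],[0,0,0]]'

```text
clock: 8.12
ee_pos: [0.5515, -0.186, -0.0123]
tcp_rot: [[0.973, -0.232, 0.001], [-0.232, -0.973, -0.0], [0.001, 0.0, -1.0]]
force: [0.0, 0.4, -0.6]
finger_gap: 0.075
grasp_force: 0.0
```

Request:
send_rows --delta_pos '[[0,0,0],[0,0,0],[0,0,0],[0,0,0],[0,0,0],[0,0,0],[0,0,0]]' --rot '[[0,0,0],[0,0,0],[0,0,0],[0,0,0],[0,0,0],[0,0,0],[0,0,0]]' --claw 0.03 --squeeze 50

```text
clock: 8.7
ee_pos: [0.551, -0.1859, -0.0124]
tcp_rot: [[0.973, -0.232, 0.0], [-0.232, -0.973, -0.0], [0.001, 0.0, -1.0]]
force: [-0.5, -0.3, 5.2]
finger_gap: 0.0455
grasp_force: 50.0
```

Run:
```python
from h import *
# clamp geometry from first scene/side views: base corners top etc
for n in("scene","side"):
    im=pickle.load(open(n+"0.pkl","rb")); f=im["frame"].astype(int); P=cloud(im)
    k=im["range_z"]>0
    box=k&(abs(P[...,0]-.625)<.11)&(abs(P[...,1]-.187)<.085)
    w=box&(f.min(2)>100)&(f.max(2)-f.min(2)>8)
    for lo,hi,nm in((.01,.024,"base"),(.025,.04,"bed"),(.04,.055,"stop"),(.078,.092,"bridge")):
        q=P[box&(P[...,2]>lo)&(P[...,2]<hi)]
        r=cv2.minAreaRect(q[:,:2].astype(np.float32)*1000)
        print(n,nm,len(q),q.mean(0),np.median(q[:,2]),r)
```

```text
scene base 1442 [0.6537 0.2054 0.0167] 0.01655300678350663 ((635.9078369140625, 187.19778442382812), (126.49380493164062, 135.25856018066406), 88.58485412597656)
scene bed 483 [0.6404 0.1923 0.0301] 0.028645208886402873 ((628.0443725585938, 192.1432647705078), (94.10152435302734, 119.50353240966797), 89.9388198852539)
scene stop 233 [0.6509 0.1954 0.0464] 0.04548582349270547 ((653.3902587890625, 193.2759246826172), (64.65338134765625, 86.93973541259766), 12.665387153625488)
scene bridge 333 [0.631  0.1953 0.0845] 0.08453854535714977 ((627.9915161132812, 188.47434997558594), (82.57572937011719, 30.554414749145508), 88.58597564697266)
side base 842 [0.6308 0.1545 0.0184] 0.019032459914879174 ((633.8612060546875, 181.99290466308594), (122.07710266113281, 132.69189453125), 88.79685974121094)
side bed 406 [0.6196 0.1748 0.0306] 0.030331212697948917 ((624.7835693359375, 184.69976806640625), (116.28436279296875, 102.23279571533203), 4.967132091522217)
side stop 159 [0.6403 0.166  0.0469] 0.0469206554754279 ((646.8639526367188, 176.44442749023438), (79.24848175048828, 72.32572174072266), 88.41209411621094)
side bridge 192 [0.622  0.1697 0.0858] 0.08668591204035725 ((624.461669921875, 182.95693969726562), (28.330286026000977, 84.5627670288086), 0.04892285540699959)
```

Request:
send_rows --delta_pos '[[0,0,-0.006],[0,0,-0.025],[0,0,-0.055],[0,0,-0.085],[-0.005,-0.015,-0.115],[-0.013,-0.04,-0.14],[-0.022,-0.07,-0.16],[-0.032,-0.1,-0.175],[-0.042,-0.13,-0.182],[-0.052,-0.16,-0.182],[-0.061,-0.19,-0.182],[-0.07,-0.22,-0.182],[-0.077,-0.245,-0.182],[-0.082,-0.259,-0.182],[-0.083,-0.264,-0.182],[-0.083,-0.264,-0.182],[-0.083,-0.264,-0.182]]' --rot '[[0,0,0],[0,0,0],[0,0,0],[0,0,0],[0,0,-0.01],[0,0,-0.03],[0,0,-0.055],[0,0,-0.08],[0,0,-0.105],[0,0,-0.13],[0,0,-0.155],[0,0,-0.18],[0,0,-0.2],[0,0,-0.22],[0,0,-0.224],[0,0,-0.224],[0,0,-0.224]]'

```text
clock: 10.12
ee_pos: [0.5314, 0.0897, 0.1692]
tcp_rot: [[1.0, -0.011, -0.0], [-0.011, -1.0, -0.0], [-0.0, 0.0, -1.0]]
force: [0.9, 0.1, -1.9]
finger_gap: 0.0456
grasp_force: 50.0
```

Run:
```python
from h import *
im=eyes.get_image("wrist"); pickle.dump(im,open("w4.pkl","wb")); cv2.imwrite("pics/w4.png",im["frame"][:,:,::-1])
s=readout.get_state();print(s["ee_pos"],s["tcp_rot"],im["xyz"],im["rotation"])
```

```text
[0.5315 0.0894 0.1692] [[ 0.9999 -0.0115 -0.0002]
 [-0.0115 -0.9999 -0.0002]
 [-0.0002  0.0002 -1.    ]] [0.6097 0.0887 0.3369] [[-0.0111 -0.954  -0.2996]
 [-0.9999  0.0108  0.0025]
 [ 0.0009  0.2996 -0.9541]]
```

View pics/w4.png

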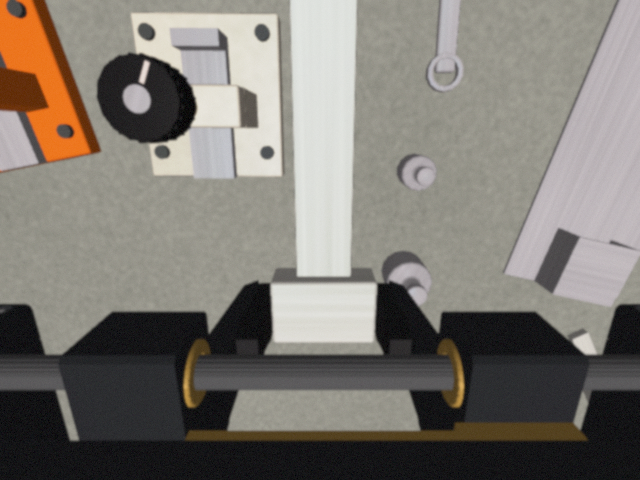

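The wrist view shows the white clamp's base from about (132,14) to (282,176), the bed's front edge at (193–236,179), the stop top at (170–218,28) and the knob at (145,97). The held bar runs straight up the image, with its head at (323,310).

Run:
```python
from h import *
im=pickle.load(open("w4.pkl","rb")); f=im["frame"].astype(int); P=cloud(im)
g=f.mean(2)
def edges(row,a,b,axis=0):
    s=(g[row-2:row+3,a:b].mean(0) if axis==0 else g[a:b,row-2:row+3].mean(1)); d=np.diff(s); i=np.argsort(-abs(d))[:6]; return sorted((int(a+k),round(float(d[k]),0)) for k in i)
for r in (60,70,140,160,172): print("row",r,edges(r,145,300))
for c in (205,215,225,250): print("col",c,edges(c,5,190,1))
for nm,(u,v) in dict(bedf=(213,155),bedb=(207,70),base=(262,110),base2=(265,70),tbl=(330-60,220),stop=(195,36),bridge=(222,105),head=(323,310),sh=(323,230),sh0=(323,60)).items():
    print(nm,np.median(P[v-4:v+5,u-4:u+5].reshape(-1,3),axis=0))
k=(f.max(2)<60)&(P[...,2]>.1)&(P[...,2]<.16)&(np.mgrid[0:480,0:640][0]<160)&(np.mgrid[0:480,0:640][1]<210)
top=P[k&(P[...,2]>.137)]; print("knob",len(top),top.mean(0),top.min(0),top.max(0),np.percentile(P[k][:,2],[50,80,90,95,99]))
print("cap",np.median(P[96:102,133:140].reshape(-1,3),axis=0))
```

```text
row 60 [(225, -44.0), (227, 30.0), (228, 49.0), (229, 35.0), (277, -31.0), (278, -43.0)]
row 70 [(147, -57.0), (148, -49.0), (178, 43.0), (226, -40.0), (228, 46.0), (229, 49.0)]
row 140 [(230, -33.0), (231, -41.0), (233, 47.0), (234, 49.0), (280, -39.0), (281, -35.0)]
row 160 [(232, -41.0), (234, 31.0), (235, 49.0), (236, 31.0), (280, -34.0), (281, -45.0)]
row 172 [(233, -46.0), (235, 39.0), (236, 47.0), (280, -26.0), (281, -39.0), (282, -30.0)]
col 205 [(13, 23.0), (44, -21.0), (45, -37.0), (46, -29.0), (49, 39.0), (50, 30.0)]
col 215 [(13, 27.0), (44, -23.0), (45, -37.0), (46, -30.0), (49, 33.0), (50, 33.0)]
col 225 [(13, 26.0), (33, -20.0), (34, -24.0), (35, -27.0), (36, -21.0), (125, -19.0)]
col 250 [(13, 31.0), (90, -36.0), (91, -37.0), (126, 36.0), (127, 44.0), (128, 30.0)]
bedf [0.5889 0.1856 0.0297]
bedb [0.6564 0.1829 0.0297]
base [0.6259 0.1418 0.0188]
base2 [0.6576 0.1373 0.019 ]
tbl [0.5219 0.1435 0.0007]
stop [0.6771 0.1839 0.0471]
bridge [0.6259 0.1575 0.0867]
head [0.5345 0.0896 0.2043]
sh [0.5688 0.0892 0.198 ]
sh0 [0.6337 0.0885 0.1982]
knob 5009 [0.6255 0.1836 0.1438] [0.6042 0.1624 0.137 ] [0.6471 0.207  0.1469] [0.1439 0.1446 0.1449 0.1452 0.1457]
cap [0.6256 0.1858 0.1451]
```

Run:
```python
from h import *
im=pickle.load(open("w4.pkl","rb"));g=im["frame"].astype(int).mean(2)
def L(p,q,z): a,b=onz(im,*p,z),onz(im,*q,z); print(a[:2],b[:2],"yaw",np.arctan2(*(a-b)[[1,0]])); return a,b
L((278,60),(281.5,172),.018); L((225.5,60),(233.5,172),.029)
def e(r): d=np.diff(g[r-1:r+2].mean(0)); a=270+np.argmax(d[270:320]); b=330+np.argmin(d[330:370]); return a+.5,b+.5
for r in (20,120,250): print(r,e(r))
m=lambda r:(sum(e(r))/2,r)
L(m(20),m(250),.197)
print("head edges",[onz(im,u,v,.2035) for u,v in((271,310),(377,310))])
for c in (175,213,260): s=g[160:190,c-1:c+2].mean(1); print(c,160+np.argmin(np.diff(s)))
```

```text
[0.6652 0.1259] [0.5721 0.1274] yaw -0.016119431316428057
[0.6638 0.1673] [0.5738 0.1688] yaw -0.01753566264976118
20 (np.float64(290.5), np.float64(356.5))
120 (np.float64(292.5), np.float64(353.5))
250 (np.float64(296.5), np.float64(350.5))
[0.6468 0.0881] [0.5595 0.0891] yaw -0.01093373019896178
head edges [array([0.5342, 0.1124, 0.2035]), array([0.5337, 0.0659, 0.2035])]
175 175
213 177
260 175
```

Request:
send_rows --delta_pos '[[-0.015,-0.01,0],[-0.04,-0.03,0],[-0.065,-0.055,0],[-0.085,-0.08,0.01],[-0.094,-0.094,0.03],[-0.0976,-0.0987,0.06],[-0.0976,-0.0987,0.09],[-0.0976,-0.0987,0.115],[-0.0976,-0.0987,0.135],[-0.0976,-0.0987,0.147],[-0.0976,-0.0987,0.1515],[-0.0976,-0.0987,0.1515],[-0.0976,-0.0987,0.1515]]' --rot '[[0,0,0.006],[0,0,0.006],[0,0,0.006],[0,0,0.006],[0,0,0.006],[0,0,0.006],[0,0,0.006],[0,0,0.006],[0,0,0.006],[0,0,0.006],[0,0,0.006],[0,0,0.006],[0,0,0.006]]'

```text
clock: 11.25
ee_pos: [0.4355, 0.1896, 0.0183]
tcp_rot: [[1.0, -0.017, 0.001], [-0.017, -1.0, 0.0], [0.001, -0.0, -1.0]]
force: [-0.2, -0.2, -1.7]
finger_gap: 0.0454
grasp_force: 50.0
```

Run:
```python
from h import *
go([.437,.1892,.0175],-.017); s=readout.get_state(); print(s["ee_pos"],s["force"])
im=eyes.get_image("wrist"); pickle.dump(im,open("w5.pkl","wb")); P=cloud(im); g=im["frame"].mean(2)
cv2.imwrite("pics/w5.png",im["frame"][:,:,::-1])
for n in ("side",):
    j=eyes.get_image(n); k=j["frame"][170:260,270:400]; cv2.imwrite("pics/s5.png",cv2.resize(k,None,fx=5,fy=5,interpolation=cv2.INTER_CUBIC)[:,:,::-1])
```

```text
delta [0.0015 0.0003 0.0008] rot [-0.0001 -0.0007 -0.0002] q6 1.7486262640507437 t 11.25
[0.4355 0.1896 0.0183] [-0.1914 -0.1621 -1.6942]
```

View pics/w5.png

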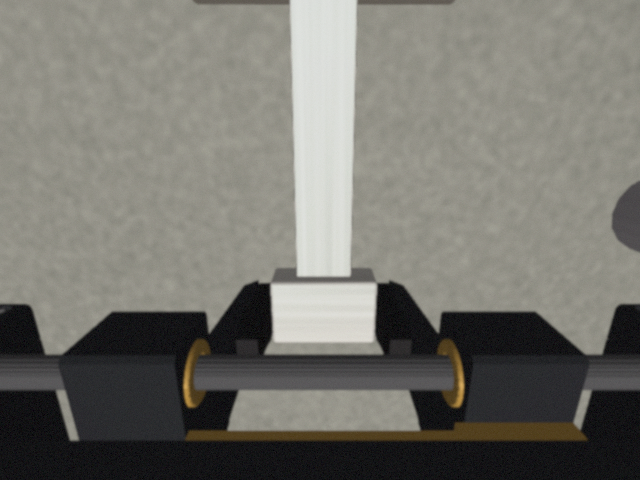

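The bar (centre column ~324) is lined up with the clamp base's front edge (columns 195–453, row 2). Inserting now.

Request:
send_rows --delta_pos '[[0.004,0,0],[0.013,0,0],[0.024,0,0],[0.035,0,0],[0.046,0,0],[0.057,0,0],[0.068,0,0],[0.079,0,0],[0.089,0,0],[0.097,0,0],[0.102,0,0],[0.102,0,0],[0.102,0,0]]' --rot '[[0,0,0],[0,0,0],[0,0,0],[0,0,0],[0,0,0],[0,0,0],[0,0,0],[0,0,0],[0,0,0],[0,0,0],[0,0,0],[0,0,0],[0,0,0]]'

```text
clock: 12.43
ee_pos: [0.5367, 0.1883, 0.0177]
tcp_rot: [[1.0, -0.016, -0.0], [-0.016, -1.0, -0.0], [-0.0, 0.0, -1.0]]
force: [0.1, -0.2, -2.1]
finger_gap: 0.0457
grasp_force: 50.0
```

Run:
```python
from h import *
s=readout.get_state(); print(s["ee_pos"],s["force"],s["wrist_torque"])
im=eyes.get_image("wrist"); pickle.dump(im,open("w6.pkl","wb")); cv2.imwrite("pics/w6.png",im["frame"][:,:,::-1])
```

```text
[0.5367 0.1883 0.0177] [ 0.1252 -0.2185 -2.1012] [ 0.0392  0.0996 -0.0046]
```

View pics/w6.png

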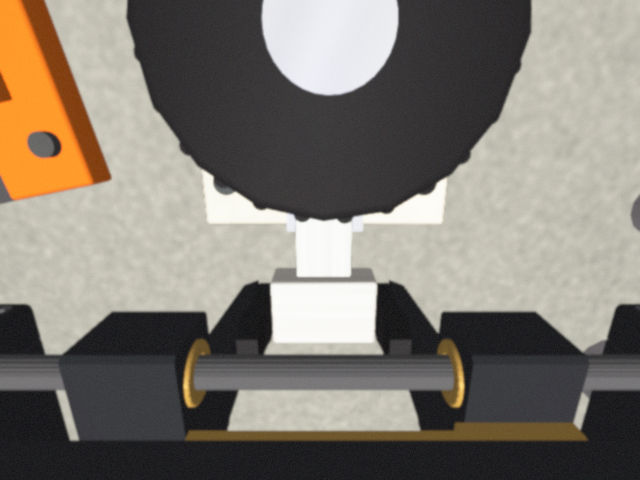

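Request:
send_rows --delta_pos '[[0.001,0.0007,0.001],[0.003,0.0007,0.002],[0.004,0.0007,0.003],[0.004,0.0007,0.0035],[0.004,0.0007,0.0035]]' --rot '[[0,0,0],[0,0,0],[0,0,0],[0,0,0],[0,0,0]]'

```text
clock: 12.9
ee_pos: [0.5407, 0.1876, 0.0141]
tcp_rot: [[1.0, -0.016, -0.0], [-0.016, -1.0, -0.0], [-0.0, 0.0, -1.0]]
force: [0.0, -1.3, -2.1]
finger_gap: 0.0452
grasp_force: 50.0
```

Request:
send_rows --delta_pos '[[0,0,0.0005],[0,0,0.0007],[0,0,0.0007]]' --rot '[[0,0,0],[0,0,0],[0,0,0]]'

```text
clock: 13.15
ee_pos: [0.5407, 0.1876, 0.0135]
tcp_rot: [[1.0, -0.016, -0.0], [-0.016, -1.0, -0.0], [-0.0, 0.0, -1.0]]
force: [-0.1, -0.2, -1.8]
finger_gap: 0.0456
grasp_force: 50.0
```

Request:
send_rows --delta_pos '[[0,0,0.0004],[0,0,0.0007],[0,0,0.0007]]' --rot '[[0,0,0],[0,0,0],[0,0,0]]'

```text
clock: 13.4
ee_pos: [0.5408, 0.1876, 0.0128]
tcp_rot: [[1.0, -0.016, 0.0], [-0.016, -1.0, 0.0], [0.0, -0.0, -1.0]]
force: [-0.3, -0.2, -0.4]
finger_gap: 0.046
grasp_force: 50.0
```

Request:
send_rows --delta_pos '[[0,0,0.0003],[0,0,0.0005],[0,0,0.0005]]' --rot '[[0,0,0],[0,0,0],[0,0,0]]'

```text
clock: 13.65
ee_pos: [0.5408, 0.1876, 0.0125]
tcp_rot: [[1.0, -0.016, 0.0], [-0.016, -1.0, 0.0], [0.0, -0.0, -1.0]]
force: [-1.3, -0.3, 0.3]
finger_gap: 0.0455
grasp_force: 50.0
```

Request:
send_rows --delta_pos '[[0,0,0.0004],[0.0015,0,0.0004],[0.003,0,0.0004],[0.003,0,0.0004]]' --rot '[[0,0,0],[0,0,0],[0,0,0],[0,0,0]]'

```text
clock: 13.98
ee_pos: [0.5438, 0.1876, 0.0124]
tcp_rot: [[1.0, -0.016, 0.0], [-0.016, -1.0, 0.0], [0.0, -0.0, -1.0]]
force: [-3.0, 0.3, 4.8]
finger_gap: 0.0458
grasp_force: 50.0
```

Request:
send_rows --delta_pos '[[0.0007,0,0],[0.0013,0,0],[0.0013,0,0]]' --rot '[[0,0,0],[0,0,0],[0,0,0]]'

```text
clock: 14.23
ee_pos: [0.5447, 0.1876, 0.0124]
tcp_rot: [[1.0, -0.016, -0.001], [-0.016, -1.0, 0.0], [-0.001, -0.0, -1.0]]
force: [-4.9, 1.1, 6.7]
finger_gap: 0.0458
grasp_force: 50.0
```

Request:
send_rows --delta_pos '[[0.0005,0,0],[0.001,0,0],[0.001,0,0]]' --rot '[[0,0,0],[0,0,0],[0,0,0]]'

```text
clock: 14.48
ee_pos: [0.5447, 0.1876, 0.0123]
tcp_rot: [[1.0, -0.016, -0.003], [-0.016, -1.0, -0.0], [-0.003, 0.0, -1.0]]
force: [-8.7, -0.8, 8.8]
finger_gap: 0.0456
grasp_force: 50.0
```

Request:
send_rows --delta_pos '[[-0.0008,0,-0.0003],[-0.0008,0,-0.0003],[-0.0008,0,-0.0003],[-0.0008,0,-0.0003],[-0.0008,0,-0.0003],[-0.0008,0,-0.01],[-0.0008,0,-0.03],[-0.0008,0,-0.065],[-0.0008,0,-0.1],[-0.0008,0,-0.13],[-0.0008,0,-0.15],[-0.0008,0,-0.16],[-0.0008,0,-0.16]]' --rot '[[0,0,0],[0,0,0],[0,0,0],[0,0,0],[0,0,0],[0,0,0],[0,0,0],[0,0,0],[0,0,0],[0,0,0],[0,0,0],[0,0,0],[0,0,0]]' --claw 0.08

```text
clock: 15.57
ee_pos: [0.5461, 0.1876, 0.1744]
tcp_rot: [[1.0, -0.016, 0.004], [-0.016, -1.0, 0.001], [0.004, -0.001, -1.0]]
force: [0.8, 0.4, -0.8]
finger_gap: 0.08
grasp_force: 0.0
```

Run:
```python
from h import *
im=eyes.get_image("wrist"); pickle.dump(im,open("w7.pkl","wb")); f=im["frame"].astype(int); P=cloud(im)
s=readout.get_state(); print(s["ee_pos"],s["qpos"],s["force"])
j=eyes.get_image("side"); pickle.dump(j,open("s7.pkl","wb"))
a=cv2.resize(j["frame"][165:255,290:400],(733,600),interpolation=cv2.INTER_CUBIC)
cv2.imwrite("pics/s7.png",a[:,:,::-1]);cv2.imwrite("pics/w7.png",im["frame"][:,:,::-1])
k=(f.max(2)<60)&(abs(P[...,0]-.626)<.03)&(abs(P[...,1]-.186)<.03)&(P[...,2]>.135)
q=P[k]; print("knob",len(q),cv2.minEnclosingCircle((q[:,:2]*1000).astype(np.float32)),np.median(q[:,2]))
hd=(P[...,2]>.043)&(P[...,2]<.055)&(abs(P[...,0]-.545)<.03)&(abs(P[...,1]-.187)<.04)
q=P[hd]; print("head",len(q),cv2.minAreaRect((q[:,:2]*1000).astype(np.float32)),np.median(q[:,2]))
```

```text
[0.5453 0.1875 0.1723] [0.126  0.4618 1.2994 0.     1.3792 1.713 ] [-0.0551  0.0891 -0.0557]
knob 4100 ((625.9348754882812, 186.07464599609375), 21.418350219726562) 0.1442498843143965
head 1703 ((552.4307250976562, 187.0489044189453), (46.17367935180664, 42.27965545654297), 89.19115447998047) 0.047572866193687835
```

View pics/s7.png

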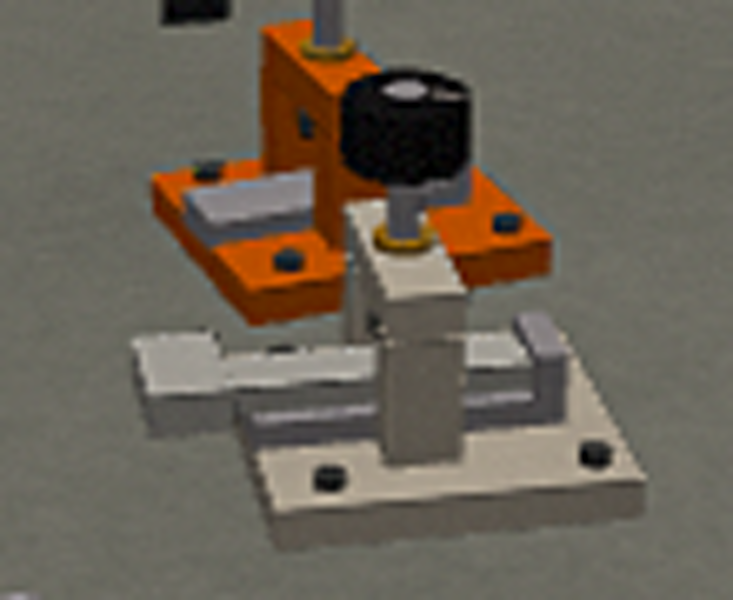

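The side crop shows the bar seated: the plain end meets the stop at (530,360), the shank lies flat on the bed under the bridge, and the head sticks out of the front at (180,380). Next I move over the knob while winding the wrist back.

Request:
send_rows --delta_pos '[[0.005,0,0],[0.012,0,0],[0.02,0,0],[0.03,0,0],[0.04,0,0],[0.05,0,0],[0.058,0,0],[0.066,0,0],[0.072,0,0],[0.077,0,0],[0.08,0,0],[0.0807,0,0],[0.0807,0,0],[0.0807,0,0],[0.0807,0,0],[0.0807,0,0]]' --rot '[[0,0,-0.06],[0,0,-0.18],[0,0,-0.3],[0,0,-0.42],[0,0,-0.54],[0,0,-0.66],[0,0,-0.78],[0,0,-0.9],[0,0,-1.02],[0,0,-1.14],[0,0,-1.26],[0,0,-1.38],[0,0,-1.5],[0,0,-1.6],[0,0,-1.65],[0,0,-1.65]]'

```text
clock: 17.0
ee_pos: [0.6254, 0.1861, 0.1697]
tcp_rot: [[-0.065, 0.998, -0.004], [0.998, 0.065, -0.0], [-0.0, -0.004, -1.0]]
force: [-0.4, 0.4, -0.2]
finger_gap: 0.0803
grasp_force: 0.0
```

Request:
send_rows --delta_pos '[[0,0,0],[0,0,0],[0,0,0],[0,0,0],[0,0,0],[0,0,0],[0,0,0],[0,0,0],[0,0,0],[0,0,0],[0,0,0],[0,0,0],[0,0,0],[0,0,0],[0,0,0],[0,0,0],[0,0,0]]' --rot '[[0,0,-0.06],[0,0,-0.18],[0,0,-0.3],[0,0,-0.42],[0,0,-0.54],[0,0,-0.66],[0,0,-0.78],[0,0,-0.9],[0,0,-1.02],[0,0,-1.14],[0,0,-1.26],[0,0,-1.38],[0,0,-1.5],[0,0,-1.62],[0,0,-1.7],[0,0,-1.72],[0,0,-1.72]]'

```text
clock: 18.42
ee_pos: [0.6257, 0.1861, 0.1708]
tcp_rot: [[-0.978, -0.208, -0.002], [-0.208, 0.978, -0.0], [0.002, 0.0, -1.0]]
force: [0.3, 0.7, 0.1]
finger_gap: 0.0803
grasp_force: 0.0
```

Run:
```python
from h import *
s=readout.get_state(); print(s["ee_pos"],s["qpos"],s["tcp_rot"],s["clock"],s["force"],s["wrist_torque"])
print(s["tcp_rot"].T@(np.array([.6259,.186,.0925])-s["ee_pos"]))
```

```text
[0.6257 0.1861 0.1708] [ 0.1082  0.5968  1.059   0.      1.4876 -1.6725] [[-0.9781 -0.2083 -0.0018]
 [-0.2083  0.9781 -0.0002]
 [ 0.0018  0.0002 -1.    ]] 18.4167 [0.2893 0.7221 0.1202] [ 0.0398 -0.1214 -0.0217]
[-0.0003 -0.0002  0.0783]
```

Request:
send_rows --delta_pos '[[0,0,0.015],[0,0,0.035],[0,0,0.055],[0,0,0.068],[0,0,0.075],[0,0,0.078],[0,0,0.078]]' --rot '[[0,0,0],[0,0,0],[0,0,0],[0,0,0],[0,0,0],[0,0,0],[0,0,0]]'

```text
clock: 19.0
ee_pos: [0.6259, 0.1862, 0.0936]
tcp_rot: [[-0.978, -0.209, -0.001], [-0.209, 0.978, -0.0], [0.001, 0.0, -1.0]]
force: [0.1, 0.2, 0.3]
finger_gap: 0.0797
grasp_force: 0.0
```

Request:
send_rows --delta_pos '[[0,0,0],[0,0,0],[0,0,0],[0,0,0],[0,0,0],[0,0,0],[0,0,0],[0,0,0]]' --rot '[[0,0,0],[0,0,0],[0,0,0],[0,0,0],[0,0,0],[0,0,0],[0,0,0],[0,0,0]]' --claw 0.03 --squeeze 45

```text
clock: 19.67
ee_pos: [0.626, 0.1864, 0.0942]
tcp_rot: [[-0.978, -0.211, 0.0], [-0.211, 0.978, 0.0], [-0.0, 0.0, -1.0]]
force: [-1.1, 1.8, 2.4]
finger_gap: 0.0433
grasp_force: 45.0
```

Run:
```python
from h import *
s=readout.get_state(); print(s["ee_pos"],s["qpos"],s["clock"],s["force"],s["wrist_torque"],s["finger_gap"],s["grasp_force"])
```

```text
[0.626  0.1864 0.0942] [ 0.1083  0.6604  1.1681  0.0003  1.3127 -1.6747] 19.6667 [-1.0982  1.7771  2.3571] [ 0.2586 -0.0359 -0.0026] 0.043279926270746574 44.999826550483704
```

Request:
send_rows --delta_pos '[[0,0,0.0002],[0,0,0.0006],[0,0,0.001],[0,0,0.0013],[0,0,0.0017],[0,0,0.0021],[0,0,0.0025],[0,0,0.0029],[0,0,0.0032],[0,0,0.0036],[0,0,0.004],[0,0,0.0044],[0,0,0.0048],[0,0,0.0052],[0,0,0.0055],[0,0,0.0057],[0,0,0.0057],[0,0,0.0057]]' --rot '[[0,0,0.05],[0,0,0.15],[0,0,0.25],[0,0,0.35],[0,0,0.45],[0,0,0.55],[0,0,0.65],[0,0,0.75],[0,0,0.85],[0,0,0.95],[0,0,1.05],[0,0,1.15],[0,0,1.25],[0,0,1.35],[0,0,1.45],[0,0,1.5],[0,0,1.5],[0,0,1.5]]'

```text
clock: 21.17
ee_pos: [0.6256, 0.1856, 0.0884]
tcp_rot: [[-0.28, 0.96, -0.001], [0.96, 0.28, -0.001], [-0.001, -0.001, -1.0]]
force: [-4.0, -3.6, 4.1]
finger_gap: 0.0427
grasp_force: 45.0
```

```bash
cat > st.py <<'E'
from h import *
s=readout.get_state(); print(s["ee_pos"],s["qpos"][5],s["clock"],s["force"],s["wrist_torque"],s["finger_gap"],s["grasp_force"])
j=eyes.get_image("scene"); P=cloud(j); f=j["frame"].astype(int)
print("z",s["ee_pos"][2])
E
python3 st.py
```

```text
[0.6256 0.1856 0.0884] -0.17615492538141844 21.1667 [-4.0028 -3.6338  4.1239] [-0.5758  0.5251 -0.2335] 0.042711191463340084 44.99993294477463
z 0.0884199594223938
```

Request:
send_rows --delta_pos '[[0,0,0.0004],[0,0,0.0008],[0,0,0.0011],[0,0,0.0015],[0,0,0.0019],[0,0,0.0023],[0,0,0.0027],[0,0,0.0031],[0,0,0.0031],[0,0,0.0031]]' --rot '[[0,0,0.1],[0,0,0.2],[0,0,0.3],[0,0,0.4],[0,0,0.5],[0,0,0.6],[0,0,0.7],[0,0,0.8],[0,0,0.8],[0,0,0.8]]'

```text
clock: 22.05
ee_pos: [0.625, 0.1856, 0.0853]
tcp_rot: [[0.493, 0.87, -0.003], [0.87, -0.493, -0.001], [-0.002, -0.002, -1.0]]
force: [-5.6, -3.6, 6.5]
finger_gap: 0.0429
grasp_force: 45.0
```

```bash
python3 st.py
```

```text
[0.625  0.1856 0.0853] 0.6239984381993958 22.05 [-5.5739 -3.6148  6.4764] [-0.6293  1.0555 -0.2312] 0.04294088176851304 44.999990947544575
z 0.08533571210425334
```

Request:
send_rows --delta_pos '[[0,0,0.0003],[0,0,0.0006],[0,0,0.0006],[0,0,0.0006]]' --rot '[[0,0,0.08],[0,0,0.15],[0,0,0.15],[0,0,0.15]]'

```text
clock: 22.43
ee_pos: [0.6249, 0.1857, 0.0848]
tcp_rot: [[0.618, 0.786, -0.003], [0.786, -0.618, -0.001], [-0.002, -0.002, -1.0]]
force: [-7.6, -3.3, 5.3]
finger_gap: 0.0429
grasp_force: 45.0
```

```bash
python3 st.py
```

```text
[0.6249 0.1857 0.0848] 0.7738628028267422 22.4333 [-7.6055 -3.294   5.2893] [-0.5675  1.159  -0.2506] 0.042867975058973266 44.999979101121426
z 0.0847568561963718
```

Request:
send_rows --delta_pos '[[0,0,0.0003],[0,0,0.0006],[0,0,0.0006],[0,0,0.0006]]' --rot '[[0,0,0.08],[0,0,0.15],[0,0,0.15],[0,0,0.15]]'

```text
clock: 22.82
ee_pos: [0.6248, 0.1858, 0.0842]
tcp_rot: [[0.728, 0.685, -0.003], [0.685, -0.728, -0.001], [-0.003, -0.001, -1.0]]
force: [-8.2, -2.1, 7.0]
finger_gap: 0.0433
grasp_force: 45.0
```

```bash
python3 st.py
```

```text
[0.6248 0.1858 0.0842] 0.9237798623138468 22.8167 [-8.2164 -2.071   6.9518] [-0.5286  1.2161 -0.2638] 0.04333587223281693 44.99987365677953
z 0.08422799783738427
```

Request:
send_rows --delta_pos '[[0,0,0.0003],[0,0,0.0006],[0,0,0.0006],[0,0,0.0006]]' --rot '[[0,0,0.08],[0,0,0.15],[0,0,0.15],[0,0,0.15]]'

```text
clock: 23.2
ee_pos: [0.6247, 0.1859, 0.0837]
tcp_rot: [[0.822, 0.569, -0.003], [0.569, -0.822, -0.001], [-0.003, -0.001, -1.0]]
force: [-9.2, -3.8, 7.5]
finger_gap: 0.0432
grasp_force: 45.0
```

```bash
python3 st.py
```

```text
[0.6247 0.1859 0.0837] 1.0737421385514878 23.2 [-9.161  -3.802   7.4774] [-0.4534  1.2906 -0.1983] 0.04317339542117956 44.99977519735694
z 0.08368559715881671
```

```bash
cat > st.py <<'E'
from h import *
T=[];F=[]
for i in range(6):
    s=readout.get_state(); T.append(s["wrist_torque"]); F.append(s["force"]); eyes.get_image("scene")
print(s["ee_pos"],s["qpos"][5],s["clock"],np.mean(F,0),np.mean(T,0),np.std(T,0)[2],s["finger_gap"])
E
python3 st.py
```

```text
[0.6248 0.1859 0.0837] 1.073493639534853 23.5 [-8.3433 -2.836   7.1799] [-0.4639  1.3084 -0.2169] 0.021953304079056924 0.04295351802949656
```

Request:
send_rows --delta_pos '[[0,0,0.0002],[0,0,0.0004],[0,0,0.0006]]' --rot '[[0,0,0.05],[0,0,0.1],[0,0,0.15]]'

```text
clock: 23.8
ee_pos: [0.6247, 0.1859, 0.0832]
tcp_rot: [[0.899, 0.439, -0.003], [0.439, -0.899, -0.001], [-0.003, -0.0, -1.0]]
force: [-9.3, -1.9, 9.1]
finger_gap: 0.0427
grasp_force: 45.0
```

```bash
python3 st.py
```

```text
[0.6247 0.186  0.0832] 1.2232545633363963 24.05 [-8.8353 -2.7305  8.0154] [-0.4116  1.3944  0.0358] 0.15702768134646572 0.043065320262525256
```

```bash
sed -i 's/^print(/print(np.array(T)[:,2]);print(/' st.py; python3 st.py
```

```text
[-0.1109 -0.1042 -0.1426 -0.0388 -0.0651 -0.0811]
[0.6247 0.1859 0.0832] 1.223234402873338 24.35 [-8.5801 -2.8049  7.8409] [-0.4093  1.3699 -0.0904] 0.03349265610341411 0.04283604310173405
```

Request:
send_rows --delta_pos '[[0,0,0.0002],[0,0,0.0004]]' --rot '[[0,0,0.05],[0,0,0.1]]'

```text
clock: 24.57
ee_pos: [0.6247, 0.186, 0.0829]
tcp_rot: [[0.938, 0.347, -0.003], [0.347, -0.938, -0.001], [-0.003, -0.0, -1.0]]
force: [-9.6, -2.8, 8.8]
finger_gap: 0.0431
grasp_force: 45.0
```

```bash
python3 st.py
```

```text
[ 0.379   0.1616 -0.0132 -0.0089 -0.0961 -0.0627]
[0.6247 0.186  0.0829] 1.323208094616289 24.8167 [-9.031  -2.5306  7.8692] [-0.3988  1.4236  0.06  ] 0.16412123631101733 0.04302086652507739
```

Run:
```python
from h import *
for n in("w4","w6","w7"):
    im=pickle.load(open(n+".pkl","rb")); P=cloud(im); f=im["frame"].astype(int); ok=im["range_z"]>0
    r=np.hypot(P[...,0]-.6259,P[...,1]-.186)
    def z(m,lo,hi):
        q=P[...,2][ok&m&(P[...,2]>lo)&(P[...,2]<hi)]; return (round(float(np.median(q))*1e3,2),len(q)) if len(q)>20 else None
    C,S=np.cos(-.017),np.sin(-.017); a=(P[...,0]-.6259)*C+(P[...,1]-.186)*S; b=-(P[...,0]-.6259)*S+(P[...,1]-.186)*C
    box=lambda a0,a1,b0,b1:(a>a0)&(a<a1)&(b>b0)&(b<b1)
    print(n,dict(knob=z((r<.018)&(r>.009),.135,.15),cap=z(r<.006,.13,.16),base=z(box(-.05,.07,-.056,-.03),.01,.025),bridge=z(box(-.01,.01,-.037,-.026),.08,.092),
      head=z(box(-.09,-.07,-.018,.018),.035,.055),shank=z(box(-.05,-.025,-.008,.008),.03,.05),table=z(box(-.13,-.1,-.1,.1),-.01,.01),bed=z(box(-.05,-.03,-.015,.0),.02,.035)))
```

```text
w4 {'knob': (144.19, 2985), 'cap': (145.13, 442), 'base': (18.96, 4089), 'bridge': (86.84, 506), 'head': None, 'shank': (30.47, 196), 'table': (0.67, 4622), 'bed': (29.78, 401)}
w6 {'knob': None, 'cap': None, 'base': (18.88, 612), 'bridge': None, 'head': (52.49, 3987), 'shank': (46.72, 209), 'table': (0.71, 4286), 'bed': None}
w7 {'knob': (144.2, 2633), 'cap': (145.15, 398), 'base': (19.03, 3213), 'bridge': (86.77, 375), 'head': (47.64, 878), 'shank': (41.79, 370), 'table': (0.75, 4700), 'bed': (29.74, 47)}
```

Request:
send_rows --delta_pos '[[0,0,0],[0,0,0.0001],[0,0,0.0001]]' --rot '[[0,0,0.01],[0,0,0.02],[0,0,0.03]]'

```text
clock: 25.12
ee_pos: [0.6247, 0.186, 0.0828]
tcp_rot: [[0.947, 0.32, -0.003], [0.32, -0.947, -0.001], [-0.003, -0.0, -1.0]]
force: [-8.2, -2.6, 8.1]
finger_gap: 0.0432
grasp_force: 45.0
```

```bash
python3 st.py
```

```text
[0.3507 0.2633 0.2667 0.1773 0.2805 0.244 ]
[0.6247 0.1861 0.0828] 1.3527830180625724 25.3667 [-8.9575 -2.6063  8.1302] [-0.3711  1.4191  0.2638] 0.05119840034951862 0.042710096355222466
```

Request:
send_rows --delta_pos '[[0,0,0],[0,0,-0.0001],[0,0,-0.0001],[0,0,-0.0002]]' --rot '[[0,0,-0.01],[0,0,-0.02],[0,0,-0.03],[0,0,-0.04]]'

```text
clock: 25.75
ee_pos: [0.6247, 0.186, 0.0829]
tcp_rot: [[0.934, 0.358, -0.003], [0.358, -0.934, -0.001], [-0.003, -0.001, -1.0]]
force: [-9.1, -2.0, 6.8]
finger_gap: 0.0429
grasp_force: 45.0
```

```bash
python3 st.py
```

```text
[-0.1142 -0.0772 -0.0236 -0.0859 -0.0502 -0.0457]
[0.6247 0.186  0.0829] 1.3132238696701566 26.0 [-9.2363 -2.3692  7.7238] [-0.3745  1.4014 -0.0661] 0.029729291229907088 0.043106188601767535
```

Request:
send_rows --delta_pos '[[0,0,0],[0,0,0.0001],[0,0,0.0001],[0,0,0.0002]]' --rot '[[0,0,0.01],[0,0,0.02],[0,0,0.03],[0,0,0.04]]'

```text
clock: 26.38
ee_pos: [0.6247, 0.186, 0.0828]
tcp_rot: [[0.947, 0.321, -0.003], [0.321, -0.947, -0.001], [-0.003, -0.0, -1.0]]
force: [-9.3, -2.3, 8.6]
finger_gap: 0.0429
grasp_force: 45.0
```

```bash
cat > t.py <<'E'
from h import *
s=readout.get_state(); print("T",s["wrist_torque"][2],"w",s["joint_velocities"][5],s["qpos"][5],"tau6",s["joint_torque"][5],s["clock"])
E
python3 t.py
```

```text
T 0.3451268549732366 w 0.11677626774056322 1.353047432149119 tau6 0.18362073227763176 26.3833
```

Request:
send_rows --delta_pos '[[0,0,0]]' --rot '[[0,0,0.01]]'

```text
clock: 26.47
ee_pos: [0.6247, 0.1861, 0.0828]
tcp_rot: [[0.95, 0.311, -0.003], [0.311, -0.95, -0.001], [-0.003, -0.0, -1.0]]
force: [-9.2, -2.8, 7.7]
finger_gap: 0.0428
grasp_force: 45.0
```

```bash
python3 t.py
```

```text
T 0.357916468516665 w 0.11898914235367893 1.3630634131102588 tau6 0.1890173088759184 26.4667
```

Request:
send_rows --delta_pos '[[0,0,0.0001]]' --rot '[[0,0,0.01]]'

```text
clock: 26.55
ee_pos: [0.6247, 0.186, 0.0827]
tcp_rot: [[0.953, 0.301, -0.003], [0.301, -0.953, -0.001], [-0.003, -0.0, -1.0]]
force: [-9.0, -3.0, 8.7]
finger_gap: 0.043
grasp_force: 45.0
```

```bash
python3 t.py
```

```text
T 0.34494598768542345 w 0.11918418818413845 1.3730534792149118 tau6 0.18756084144115448 26.55
```

Request:
send_rows --delta_pos '[[0,0,0],[0,0,-0.0001],[0,0,-0.0001],[0,0,-0.0002],[0,0,-0.0002],[0,0,-0.0002]]' --rot '[[0,0,-0.01],[0,0,-0.02],[0,0,-0.03],[0,0,-0.04],[0,0,-0.05],[0,0,-0.06]]'

```text
clock: 27.05
ee_pos: [0.6247, 0.186, 0.0829]
tcp_rot: [[0.934, 0.358, -0.003], [0.358, -0.934, -0.001], [-0.003, -0.001, -1.0]]
force: [-9.4, -2.6, 8.6]
finger_gap: 0.043
grasp_force: 45.0
```

```bash
python3 t.py
```

```text
T -0.2392741181166232 w -0.11660747504859788 1.3129353018526266 tau6 -0.007043577788863331 27.05
```

Request:
send_rows --delta_pos '[[0,0,0]]' --rot '[[0,0,-0.01]]'

```text
clock: 27.13
ee_pos: [0.6247, 0.186, 0.0829]
tcp_rot: [[0.93, 0.367, -0.003], [0.367, -0.93, -0.001], [-0.003, -0.001, -1.0]]
force: [-9.8, -3.2, 8.6]
finger_gap: 0.043
grasp_force: 45.0
```

```bash
python3 t.py
```

```text
T -0.13574082135676463 w -0.12002883519403193 1.3028779777353323 tau6 -0.00986309110885486 27.1333
```

Request:
send_rows --delta_pos '[[0,0,0.0001],[0,0,0.0002],[0,0,0.0003],[0,0,0.0004],[0,0,0.0005],[0,0,0.0006],[0,0,0.0007],[0,0,0.0008],[0,0,0.0008],[0,0,0.0009]]' --rot '[[0,0,0.03],[0,0,0.06],[0,0,0.09],[0,0,0.12],[0,0,0.15],[0,0,0.18],[0,0,0.195],[0,0,0.205],[0,0,0.215],[0,0,0.225]]'

```text
clock: 27.97
ee_pos: [0.6247, 0.1862, 0.0822]
tcp_rot: [[0.989, 0.151, -0.003], [0.151, -0.989, -0.001], [-0.003, 0.0, -1.0]]
force: [-9.4, -2.2, 9.1]
finger_gap: 0.0429
grasp_force: 45.0
```

```bash
python3 t.py
```

```text
T 0.3947831820998885 w 0.11537996456743477 1.5280295535775914 tau6 0.21976521704345942 27.9667
```

Request:
send_rows --delta_pos '[[0,0,0]]' --rot '[[0,0,0.01]]'

```text
clock: 28.05
ee_pos: [0.6247, 0.1862, 0.0821]
tcp_rot: [[0.99, 0.141, -0.003], [0.141, -0.99, -0.001], [-0.003, 0.0, -1.0]]
force: [-9.5, -3.0, 8.8]
finger_gap: 0.0428
grasp_force: 45.0
```

```bash
python3 t.py
```

```text
T 0.3901776978512178 w 0.11925312119158117 1.5380097767093142 tau6 0.22422395646572113 28.05
```

The moving torque is 0.39 N·m, so the clamping force is about 37 N, and its slope matches the spring rate. Releasing and lifting clear.

Request:
send_rows --delta_pos '[[0,0,0],[0,0,0],[0,0,0],[0,0,0],[0,0,0],[0,0,0],[0,0,-0.01],[0,0,-0.035],[0,0,-0.065],[0,0,-0.08],[-0.01,0,-0.09],[-0.04,0,-0.095],[-0.07,0,-0.095],[-0.08,0.0,-0.095],[-0.08,0,-0.095],[-0.08,0,-0.095]]' --rot '[[0,0,0],[0,0,0],[0,0,0],[0,0,0],[0,0,0],[0,0,0],[0,0,0],[0,0,0],[0,0,0],[0,0,0],[0,0,0.03],[0,0,0.08],[0,0,0.12],[0,0,0.14],[0,0,0.14],[0,0,0.14]]' --claw 0.08

```text
clock: 29.38
ee_pos: [0.5472, 0.1752, 0.1775]
tcp_rot: [[1.0, -0.0, 0.002], [-0.0, -1.0, 0.0], [0.002, -0.0, -1.0]]
force: [-0.1, -0.0, 0.7]
finger_gap: 0.0802
grasp_force: 0.0
```

Run:
```python
from h import *
im=eyes.get_image("wrist"); P=cloud(im); ok=im["range_z"]>0; s=readout.get_state(); print(s["ee_pos"],s["force"],s["finger_gap"])
cv2.imwrite("pics/w9.png",im["frame"][:,:,::-1])
r=np.hypot(P[...,0]-.6259,P[...,1]-.186)
def z(m,lo,hi):
    q=P[...,2][ok&m&(P[...,2]>lo)&(P[...,2]<hi)]; return (round(float(np.median(q))*1e3,2),len(q)) if len(q)>20 else None
C,S=np.cos(-.017),np.sin(-.017); a=(P[...,0]-.6259)*C+(P[...,1]-.186)*S; b=-(P[...,0]-.6259)*S+(P[...,1]-.186)*C
box=lambda a0,a1,b0,b1:(a>a0)&(a<a1)&(b>b0)&(b<b1)
print(dict(knob=z((r<.018)&(r>.009),.12,.15),cap=z(r<.006,.12,.16),head=z(box(-.09,-.07,-.018,.018),.035,.055),shank=z(box(-.05,-.025,-.008,.008),.03,.05),base=z(box(-.05,.07,-.056,-.03),.01,.025)))
```

```text
[0.5477 0.1752 0.1771] [0.5193 0.2153 0.3158] 0.07998760853205322
{'knob': (132.25, 2274), 'cap': (133.25, 339), 'head': (47.69, 858), 'shank': (41.74, 405), 'base': (19.01, 3280)}
```

View pics/w9.png

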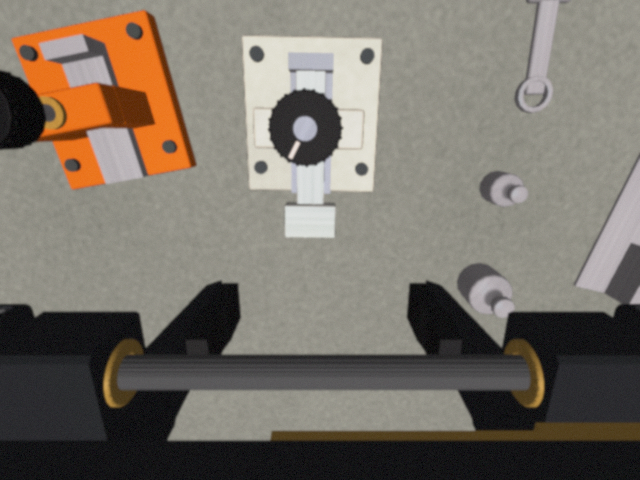

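The picture shows the bar straight under the foot, its plain end at the stop (311,68), its head out of the front at (310,221), and the gripper clear. The knob sank 11.9 mm, which agrees with the turn.

```bash
python3 -c "
from rig import job
print(job.close_job())"
```

```text
the job is handed in; nothing more can be done
None
```

The bar is seated in the white clamp against the back stop and held at about 37 N (estimated from the turning torque), and the job was handed in at about 29 s with the gripper clear; the reported tool point sits about 33 mm off the stated fingertip geometry, so I worked from measured fingertip heights.

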